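# Seat the keyed lid of the lathe's dust filter pot

### The arm

A 6-joint arm with a two-finger parallel gripper is mounted at the origin on the work surface. World frame = base frame: x ahead of the robot, y to its left, z up, the work surface at z = 0. Lengths are in m, angles in rad, forces in N, time in s.
With the tool pointing down it reaches from about 0.25 to 0.775 m from the base axis. Payload 4 kg.
Tool frame: the origin (TCP) lies midway between the tips of the shut fingers; the grasp point (between the pads) lies 19 mm behind it; z points along the fingers, y is the direction in which the jaws open and shut (so a half turn about z gives the same grasp; the last joint's range is limited). The gripper opens to 94 mm and grips with 3 to 60 N. Pads are 16 mm wide; open, the fingers measure 119 mm over their backs; the gripper's body (75 mm by 177 mm) begins 78 mm behind the grasp point.
Start: joints at [-1.35, 0.087, 1.371, -0, 1.684, -0.103], TCP at [0.175, -0.521, 0.206] pointing down, gripper open.
Joint ranges: [-3.1, 3.1], [-0.76, 2.03], [0.27, 2.55], [-1.08, 4.22], [0.17, 2.65], [-2.57, 2.57]. Speed limits (rad/s): [2.79, 2.79, 3.14, 3.14, 3.14, 3.14].

### API

Orientations are given as [roll, pitch, yaw] about the fixed x, y, z axes, in that order (R = Rz(yaw) Ry(pitch) Rx(roll)).
In Python, from bench import get_obs, snapshot, ticket gives the robot as it stands.
- The arm moves only by the shell command python3 -m creep 'ROWS' [OPENING]. ROWS is JSON, a list that holds one entry, the list of rows, each a list of 4 numbers: the shift along the tool's x, y, z in mm, then the turn about the tool's z in degrees. A call has 1 to 8 rows; each row shifts and turns the commanded pose from where the row before left it, along the tool's axes as they then stand; what a row does not reach is not made up. A row lasts 1/8 s, in which the tool goes at most 62.5 mm and 10.7 degrees, less where a joint would pass 70% of its speed; a pose out of reach is approached as far as the arm can. A call with a gripper value outside its range is refused whole. OPENING is the opening, from 0 (shut) to 1 (fully open), set as the call begins (- or left out, the last holds). The fingers move at their own pace and stop on an object; the grip force is fixed at half the most. Time passes only in rows, so rows that do not move let the fingers close. It gives the time, the measured TCP pose, the force and the opening at its end, in the units of the state.
- get_obs(): the state, without advancing time (a new reading comes with each control period).
- snapshot(name): name is "side" or "top"; returns a dict with "color" (420x560x3 uint8, red, green, blue), "depth" (420x560 float32, m along the optical axis (not along the pixel's ray), 0 where there is no reading), "fx", "fy", "cx", "cy" (pixels), "distortion" ([k1, k2, p1, p2, k3] as OpenCV has them; the pictures are not rectified), "extrinsics" (4x4, takes a point from world to camera coordinates). Camera axes: x right, y down, z forward; pixel columns grow to the right and rows downward; lengths in m; the calibration is good to about 2 mm. A picture is of the moment at which its call begins.
- ticket.close_job(): hands the job in, once; it reports no verdict.
The state is a dict: "time": time; "joint_positions": joint angles; "qvel": joint speeds; "joint_torque": joint torques, N m; "tool_pos": TCP position; "ee_rot": TCP orientation; "wrist_force": force on the tool from outside, world axes, zero at the start; "wrist_torque": the same for the moment, N m; "width": finger opening in m.
Only numpy, scipy, OpenCV 4.12 (cv2) and the standard library are available. Lean on these libraries where they do the work, as an engineer would, in place of code of your own. Each camera call takes 0.05 s, during which the arm holds its last target. There are 200 camera calls.

### The job

The lid of the larger dust filter pot has been left cocked, its key riding on the rim. Turn the lid on the rim, without lifting it off the pot, until its key drops into the notch between the two ears, and seat it flat, fully home; then let go. Leave the small pot beside it where it stands.

Things in the scene. Friction and masses are not known exactly. Their poses are not given: they have to be found in the camera images.
- pot: Larger cream metal pot, bolted down, 132 mm across (bore 114), 100 mm high, on a 150 mm square plate. Origin: centre of its underside, z up; rim at z = 100 mm. Its one rim notch is on its +x side: 46 mm wide, 14 mm deep, through the wall, between two ears that stand out to 85 mm from the axis, level with the rim, seen from above beside the lid.
- lid: Black lid, 0.35 kg, loose on the larger pot: flange 136 mm across, 8 thick; plug below, 5 mm play in the bore. Origin: centre of the flange's underside, z up. Key tab on its +x: 16 wide, out to 84 from the axis, 10 deep below the flange. Starts about 5 deg tilted, key on the rim 35 to 75 deg anticlockwise (from above) of the notch. Home: flange flat on rim; drops in by its weight within 10 deg.
- bar (a point): Centre of the top of the lid's aluminium grip bar, 42 mm above the lid's origin. The bar is 90 mm long along the lid's x (in line with the key), 16 mm wide and stands 34 mm above the flange. Axes as the lid's.
- small_pot: Smaller closed cream pot of the same make, not bolted, 92 mm across, its own black lid already home, 112 mm high with its bar, 0.9 kg. Origin: centre of its underside. To be left alone.
Mind the look-alikes: they are no part of the job. Leave any pink look-alike of the lid alone.

How it is judged:
By the outcome, as a careful person would: the job done as asked, in the order asked, and still so for the second after the job is handed in, with the robot touching nothing.
It also fails if it takes over 40 s, if anything falls off the work surface, if the arm or the gripper's body presses on something with over 40 N, if the wrist force passes 120 N, or if a joint passes its speed limit or range.

## Working session

There is one attempt and no reset: what is moved stays moved. The work goes in short steps, Python scripts to look and compute and a shell command to move; the robot and the scene stay as the last step left them, time stands still between calls to the robot, and variables do not carry over. Pictures are saved under pics/ and viewed, on a budget of 10 in all, crops included, one or two more only if the job needs it, and the job is handed in when it is done.

```bash
mkdir -p pics; ls; cat > h.py <<'E'
import numpy as np, cv2
from bench import get_obs, snapshot, ticket
def snap(n, f=None):
    s=snapshot(n)
    if f: cv2.imwrite(f,s["color"][:,:,::-1])
    return s
def K(s): return np.array([[s["fx"],0,s["cx"]],[0,s["fy"],s["cy"]],[0,0,1.]]), np.array(s["distortion"],float)
def rays(s,uv):
    k,d=K(s); E=np.array(s["extrinsics"]); R,t=E[:3,:3],E[:3,3]
    p=cv2.undistortPoints(np.array(uv,float).reshape(-1,1,2),k,d)[:,0]
    return -R.T@t, np.c_[p,np.ones(len(p))]@R
def plane(s,uv,z):
    c,r=rays(s,uv); return c+r*((z-c[2])/r[:,2])[:,None]
def deep(s,uv):
    c,r=rays(s,uv); uv=np.round(np.array(uv)).astype(int)
    return c+r*s["depth"][uv[:,1],uv[:,0]][:,None]
def tri(s1,a,s2,b):
    c1,r1=rays(s1,[a]);c2,r2=rays(s2,[b]);A=np.c_[r1[0],-r2[0]]
    x=np.linalg.lstsq(A,c2-c1,rcond=None)[0];p=c1+r1[0]*x[0];q=c2+r2[0]*x[1]
    return (p+q)/2,np.linalg.norm(p-q)
E
python3 - <<'E'
from h import *
a=snap("top","pics/top1.png");b=snap("side","pics/side1.png")
for s in(a,b):
    E=np.array(s["extrinsics"]);print(-E[:3,:3].T@E[:3,3],E[2,:3],s["fx"],s["distortion"],(s["depth"]>0).mean())
o=get_obs();print(o["time"],o["tool_pos"],o["ee_rot"],o["width"],o["wrist_force"])
E
```

```text
pics
[0.3439662  0.03527426 0.98110256] [ 0.08706819  0.0247469  -0.99589493] 404.60437634170006 [-0.09846542  0.          0.          0.          0.        ] 0.9960289115646258
[0.14740347 0.83902401 0.69212919] [ 0.25645778 -0.77787741 -0.57370388] 460.0064059770268 [-0.13157325  0.          0.          0.          0.        ] 0.9961352040816327
0.1 [ 0.17489452 -0.52095273  0.20444253] [-3.13965873e+00 -1.71464243e-04  3.23860179e-01] 0.0941581146900423 [0.27308549 0.13842041 0.53150505]
```

View pics/top1.png

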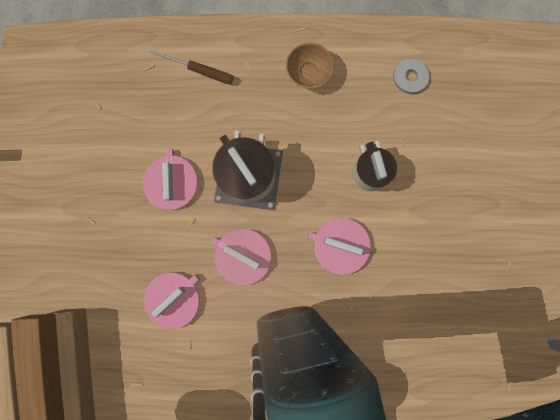

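View pics/side1.png

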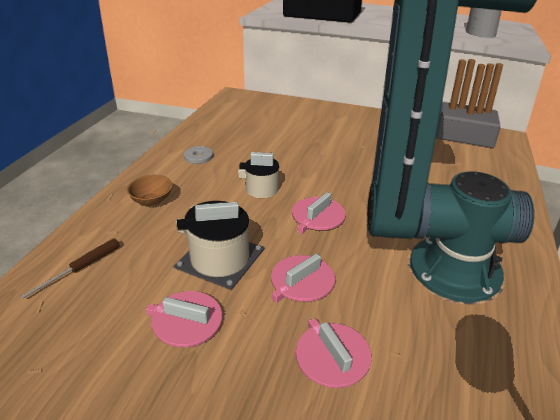

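The top view shows the black lid on the plated pot at about (243,168), with its key at (225,141), the ears at (237,134) and (262,138), and the small pot at (376,167). In the side view the large pot is at (218,235), bar at (217,212). The pink lids are the look-alikes.

```bash
python3 - <<'E'
from h import *
a=snap("top");b=snap("side")
A=a["color"];B=b["color"]
c=np.hstack([cv2.resize(A[115:220,195:300],(400,400),interpolation=cv2.INTER_CUBIC),cv2.resize(B[190:290,168:268],(400,400),interpolation=cv2.INTER_CUBIC)])
cv2.imwrite("pics/c1.png",c[:,:,::-1])
def blob(s,box,lo):
    x0,x1,y0,y1=box;im=s["color"][y0:y1,x0:x1].astype(int)
    m=((im.min(2)>lo)&(im.max(2)-im.min(2)<18)).astype(np.uint8)
    n,l,st,ce=cv2.connectedComponentsWithStats(m)
    for i in range(1,n):
        if st[i,4]>15:
            q=np.argwhere(l==i)[:,::-1]+[x0,y0];print(st[i]+[x0,y0,0,0,0],ce[i]+[x0,y0],cv2.minAreaRect(q.astype(np.float32)))
            d=deep(s,q);print('  depth mean',np.median(d,0).round(4),'z pct',np.percentile(d[:,2],[5,50,95]).round(4))
blob(a,(215,275,120,200),110);print();blob(b,(180,250,195,230),130)
# black flange, top view depth
for s,box in((a,(205,285,125,215)),):
    x0,x1,y0,y1=box;im=s["color"][y0:y1,x0:x1].astype(int)
    yy,xx=np.where(im.max(2)<60);q=np.c_[xx+x0,yy+y0];d=deep(s,q);k=(d[:,2]>.09)&(d[:,2]<.135);d=d[k]
    C=np.linalg.lstsq(np.c_[d[:,:2],np.ones(len(d))],d[:,2],rcond=None)[0];print('flange plane',C,len(d),np.percentile(d,[1,50,99],axis=0).round(4))
    z=C[0]*d[:,0]+C[1]*d[:,1]+C[2];print('tilt deg',np.degrees(np.hypot(*C[:2])),'up-dir',np.degrees(np.arctan2(C[1],C[0])))
E
```

```text
[228 147  28  38 314] [241.3343949 165.5      ] ((241.30767822265625, 165.46153259277344), (42.1572151184082, 7.211102485656738), 56.3099365234375)
  depth mean [0.5125 0.1426 0.1453] z pct [0.1401 0.1453 0.1494]
[216 195   5   5  19] [218.         197.52631579] ((218.0, 197.0), (4.0, 4.0), 90.0)
  depth mean [0.4591 0.2148 0.009 ] z pct [0.0051 0.009  0.0108]

[195 202  43  19 668] [216.32035928 211.06586826] ((216.46763610839844, 211.0793914794922), (15.876174926757812, 42.18307876586914), 85.60128784179688)
  depth mean [0.5107 0.1479 0.1343] z pct [0.1156 0.1343 0.1476]
flange plane [0.06451244 0.04836579 0.07173961] 1133 [[0.4589 0.0789 0.1049]
 [0.5267 0.1116 0.111 ]
 [0.5771 0.1495 0.1171]]
tilt deg 4.619725829207934 up-dir 36.85936161923074
```

View pics/c1.png

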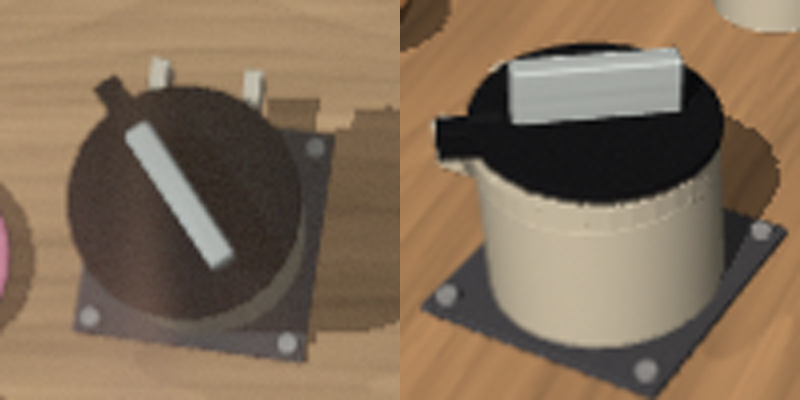

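The crop shows the bar ends at about (137,128) and (222,262) in the left half, the key at (104,90), ear tips at (160,68) and (254,80), and plate bolts at (315,147), (288,343), (90,317). The key rides on the rim anticlockwise of the notch.

```bash
python3 - <<'E'
from h import *
a=snap("top");b=snap("side")
T=lambda u,v:(195-.5+u*105/400,115-.5+v*105/400)
S=lambda u,v:(168-.5+(u-400)/4,190-.5+v/4)
k1,e1=tri(a,T(137,128),b,S(511,66));k2,e2=tri(a,T(222,262),b,S(680,54))
print('bar key end',k1,e1,'other',k2,e2,'len',np.linalg.norm(k1-k2))
d=k1-k2;yaw=np.degrees(np.arctan2(d[1],d[0]));print('mid',(k1+k2)/2,'yaw',yaw,'tilt',np.degrees(np.arctan2(d[2],np.hypot(*d[:2]))))
for z in(.142,.145):
  p=plane(a,[T(137,128),T(222,262)],z);print(p.mean(0),np.degrees(np.arctan2(*(p[0]-p[1])[1::-1])))
key=plane(a,[T(104,90)],.115)[0];print('key',key)
ears=plane(a,[T(160,72),T(254,84)],.1);print('ears',ears,np.linalg.norm(ears[0]-ears[1]))
bo=plane(a,[T(315,147),T(288,343),T(90,317)],.008);print('bolts',bo,[np.linalg.norm(bo[i]-bo[i-1]) for i in range(3)])
c=(bo[0]+bo[2])/2;print('pot centre',c)
v=bo[0]-bo[1];py=np.degrees(np.arctan2(v[1],v[0]));w=bo[2]-bo[1];py2=np.degrees(np.arctan2(w[1],w[0]))-90
m=ears.mean(0)-c;print('notch yaw plate',py,py2,'ears',np.degrees(np.arctan2(m[1],m[0])),'ear r',np.hypot(*m[:2]))
k=key-c;print('key yaw',np.degrees(np.arctan2(k[1],k[0])),np.hypot(*k[:2]))
# small pot bar
im=a["color"][145:190,350:400].astype(int);l=np.argwhere((im.min(2)>110)&(im.max(2)-im.min(2)<18))[:,::-1]+[350,145]
print('small',np.median(deep(a,l),0))
E
```

```text
bar key end [0.54878155 0.16557755 0.14882497] 0.000517110366968966 other [0.47523996 0.11755004 0.1422388 ] 0.0007789550937500712 len 0.08808168970729685
mid [0.51201076 0.1415638  0.14553189] yaw 33.147183635421214 tilt 4.288199725789191
[0.51255389 0.14200183 0.142     ] 33.10390495683615
[0.51195115 0.14162025 0.145     ] 33.103904956836146
key [0.57929664 0.19061288 0.115     ]
ears [[0.59426792 0.16042706 0.1       ]
 [0.58714456 0.10486011 0.1       ]] 0.05602167656639752
bolts [[0.57109601 0.07205255 0.008     ]
 [0.44413646 0.08755576 0.008     ]
 [0.45968953 0.21466069 0.008     ]] [np.float64(0.18096541976371916), np.float64(0.12790261119789834), np.float64(0.12805296394997817)]
pot centre [0.51539277 0.14335662 0.008     ]
notch yaw plate -6.961997928609745 -6.976264542422953 ears -8.095781673479962 ear r 0.07607159431231325
key yaw 36.48254610383025 0.07947866754234573
small [ 0.52507551 -0.15456201  0.10962541]
```

Pot centre comes out at (0.515, 0.143), with the notch at -7° and the bar at 33° yaw. The bar middle is at z 0.1455, the key is high by about 4.5°, and the turn needed is 40° clockwise. Everything agrees with the sizes given, so I'll move above the bar.

```bash
python3 -m creep '[[[33.2,-32.6,0,0],[33.2,-32.6,0,0],[33.2,-32.6,0,0],[33.2,-32.6,0,0],[33.2,-32.6,0,0],[33.2,-32.6,0,0],[33.2,-32.6,0,0],[33.2,-32.6,0,0]]]' 1
python3 -m creep '[[[33.2,-32.6,0,0],[33.2,-32.6,0,0],[33.2,-32.6,0,0],[33.2,-32.6,0,0],[33.2,-32.6,0,0],[33.2,-32.6,0,0],[33.2,-32.6,0,0],[33.2,-32.6,0,0]]]'
python3 -m creep '[[[0,0,0,-7.2],[0,0,0,-7.3],[0,0,0,0],[0,0,0,0]]]'
cat > where.py <<'E'
from h import *
import sys
o=get_obs();p=np.array(o["tool_pos"]);y=o["ee_rot"][2]
print(o["time"],p.round(4),np.degrees(o["ee_rot"]).round(2),'w',o["width"],'F',np.round(o["wrist_force"],2),'T',np.round(o["wrist_torque"],2),'q',np.round(o["joint_positions"],2))
if len(sys.argv)>1:
    d=np.array([float(v) for v in sys.argv[1:4]])-p;c,s=np.cos(y),np.sin(y)
    print('tool shift mm',np.round(1e3*np.array([d[0]*c+d[1]*s,d[0]*s-d[1]*c,-d[2]]),1),'turn',np.degrees(y)-float(sys.argv[4]))
E
python3 where.py .5122 .1417 .117 33.1
```

```text
time: 1.3
tool_pos: [0.3442, -0.1883, 0.2056]
ee_rot: [3.141, -0.001, 0.323]
wrist_force: [1.2, -0.4, -1.2]
width: 0.0939
time: 2.3
tool_pos: [0.5131, 0.1436, 0.2055]
ee_rot: [3.141, -0.0, 0.324]
wrist_force: [-0.0, 0.4, 0.1]
width: 0.0938
time: 2.8
tool_pos: [0.5126, 0.142, 0.2055]
ee_rot: [3.142, 0.0, 0.575]
wrist_force: [0.0, -0.8, 0.4]
width: 0.094
2.8 [0.5126 0.142  0.2055] [180.     0.    32.94] w 0.0940018712819328 F [ 0.03 -0.75  0.4 ] T [-0.05 -0.02  0.03] q [ 0.16  0.05  1.41 -0.    1.68  1.16]
tool shift mm [-0.4  0.  88.5] turn -0.16328831771529906
```

```bash
python3 -m creep '[[[-0.4,0,20,0],[0,0,20,0],[0,0,15,0],[0,0,12,0],[0,0,10,0],[0,0,8,0],[0,0,3.5,0],[0,0,0,0]]]' 
python3 where.py .5122 .1417 .117 33.1
python3 - <<'E'
from h import *
b=snap("side");a=snap("top")
c=np.hstack([cv2.resize(a["color"][85:245,165:325],(400,400)),cv2.resize(b["color"][165:285,158:278],(400,400),interpolation=cv2.INTER_CUBIC)])
cv2.imwrite("pics/c2.png",c[:,:,::-1])
E
```

```text
time: 3.8
tool_pos: [0.5123, 0.1418, 0.1169]
ee_rot: [3.142, 0.0, 0.577]
wrist_force: [0.1, -0.6, 0.4]
width: 0.094
3.8 [0.5123 0.1418 0.1169] [1.800e+02 1.000e-02 3.305e+01] w 0.0939883113097157 F [ 0.13 -0.59  0.42] T [-0.04 -0.01 -0.  ] q [ 0.16  0.08  1.55 -0.    1.51  1.16]
tool shift mm [-0.2  0.1 -0.1] turn -0.04857351009447086
```

View pics/c2.png

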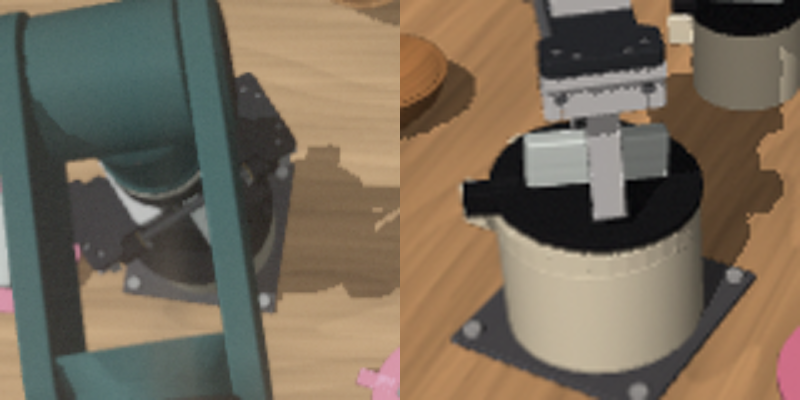

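The fingers straddle the bar at its middle (finger at about (605,170) in the right half), clear of the flange. The top view is hidden by the arm. I'll close on the bar.

```bash
python3 -m creep '[[[0,0,0,0],[0,0,0,0],[0,0,0,0],[0,0,0,0],[0,0,0,0],[0,0,0,0]]]' 0.05
python3 where.py
```

```text
time: 4.65
tool_pos: [0.5123, 0.1418, 0.1169]
ee_rot: [3.141, 0.0, 0.577]
wrist_force: [0.8, 0.2, 0.6]
width: 0.0377
4.65 [0.5123 0.1418 0.1169] [179.99   0.    33.05] w 0.03769095686958076 F [0.84 0.17 0.61] T [-0.09  0.01 -0.02] q [ 0.16  0.08  1.55 -0.    1.51  1.16]
```

```bash
python3 -m creep '[[[0,0,0,0],[0,0,0,0],[0,0,0,0],[0,0,0,0],[0,0,0,0]]]'
python3 where.py
```

```text
time: 5.28
tool_pos: [0.5123, 0.1418, 0.117]
ee_rot: [3.141, -0.0, 0.577]
wrist_force: [1.0, -0.4, -0.6]
width: 0.0157
5.275 [0.5123 0.1418 0.117 ] [179.99  -0.    33.04] w 0.015694304097108057 F [ 0.95 -0.35 -0.65] T [-0.01 -0.05 -0.09] q [ 0.16  0.08  1.55 -0.    1.51  1.16]
```

Gripped at 15.7 mm, as the 16 mm bar should read. Next I turn it clockwise about the pot axis, starting with 20°, and check the forces.

```bash
python3 -m creep '[[[0,-0.3,0,5],[0,-0.3,0,5],[0,-0.3,0,5],[0,-0.3,0,5],[0,0,0,0]]]'
python3 where.py
```

```text
time: 5.9
tool_pos: [0.5117, 0.143, 0.1169]
ee_rot: [-3.142, 0.0, 0.229]
wrist_force: [-0.1, 0.6, 0.2]
width: 0.016
5.9 [0.5117 0.143  0.1169] [-1.800e+02  1.000e-02  1.311e+01] w 0.016004377854356436 F [-0.07  0.55  0.22] T [ 0.   -0.   -0.09] q [0.17 0.08 1.55 0.   1.51 1.51]
```

```bash
python3 -m creep '[[[0,-0.3,0,5],[0,-0.3,0,5],[0,-0.3,0,5],[0,-0.3,0,5],[0,0,0,0]]]'
python3 where.py
python3 - <<'E'
from h import *
b=snap("side");a=snap("top")
c=np.hstack([cv2.resize(a["color"][85:245,165:325],(400,400)),cv2.resize(b["color"][165:285,158:278],(400,400),interpolation=cv2.INTER_CUBIC)])
cv2.imwrite("pics/c3.png",c[:,:,::-1])
E
```

```text
time: 6.52
tool_pos: [0.5113, 0.1437, 0.1167]
ee_rot: [3.141, 0.001, -0.119]
wrist_force: [-0.4, -2.2, -0.8]
width: 0.0157
6.525 [0.5113 0.1437 0.1167] [ 1.7994e+02  6.0000e-02 -6.8300e+00] w 0.015713715260538854 F [-0.44 -2.17 -0.81] T [-0.24  0.27  0.08] q [ 0.17  0.08  1.55 -0.    1.51  1.86]
```

View pics/c3.png

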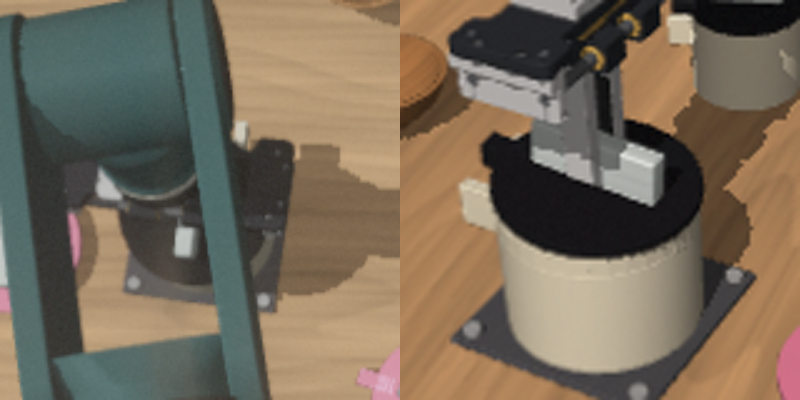

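The lid has turned with the bar and the key (490,150) now stands over the notch beyond the near ear (475,205). The grip still holds the lid tilted. I'll open so that it drops.

```bash
python3 -m creep '[[[0,0,0,0],[0,0,0,0],[0,0,0,0],[0,0,0,0],[0,0,0,0]]]' 0.5
python3 -m creep '[[[0,0,-15,0],[0,0,-20,0],[0,0,-20,0],[0,0,-20,0],[0,0,0,0]]]'
python3 -m creep '[[[-50,0,0,0],[-60,0,0,0],[-60,0,0,0],[-50,0,0,0],[0,0,0,0]]]'
python3 where.py
python3 - <<'E'
from h import *
b=snap("side");a=snap("top")
c=np.hstack([cv2.resize(a["color"][115:220,195:300],(400,400),interpolation=cv2.INTER_CUBIC),cv2.resize(b["color"][190:290,168:268],(400,400),interpolation=cv2.INTER_CUBIC)])
cv2.imwrite("pics/c4.png",c[:,:,::-1])
A=a["color"].astype(int)
yy,xx=np.mgrid[125:215,205:285].reshape(2,-1);m=A[yy,xx].max(1)<60;q=np.c_[xx,yy][m];d=deep(a,q);d=d[(d[:,2]>.09)&(d[:,2]<.135)]
C=np.linalg.lstsq(np.c_[d[:,:2],np.ones(len(d))],d[:,2],rcond=None)[0];print('tilt',np.degrees(np.hypot(*C[:2])),'updir',np.degrees(np.arctan2(C[1],C[0])),'z',np.percentile(d[:,2],[2,50,98]),len(d))
E
```

```text
time: 7.25
tool_pos: [0.5117, 0.1442, 0.117]
ee_rot: [-3.142, -0.0, -0.121]
wrist_force: [-0.1, 0.3, -0.2]
width: 0.0471
time: 7.88
tool_pos: [0.5131, 0.1444, 0.1951]
ee_rot: [-3.14, -0.006, -0.121]
wrist_force: [-0.7, -0.1, 0.6]
width: 0.0469
time: 8.5
tool_pos: [0.2911, 0.171, 0.1918]
ee_rot: [-3.141, -0.001, -0.118]
wrist_force: [0.4, -1.0, 0.2]
width: 0.0468
8.5 [0.2911 0.171  0.1918] [-1.7996e+02 -7.0000e-02 -6.7900e+00] w 0.04675827255369993 F [ 0.36 -0.99  0.16] T [ 0.1  -0.01  0.05] q [ 0.36 -0.41  1.82  0.    1.72  2.05]
tilt 0.10752954284918059 updir 99.76291579565066 z [0.10290801 0.10647817 0.10972991] 738
```

View pics/c4.png

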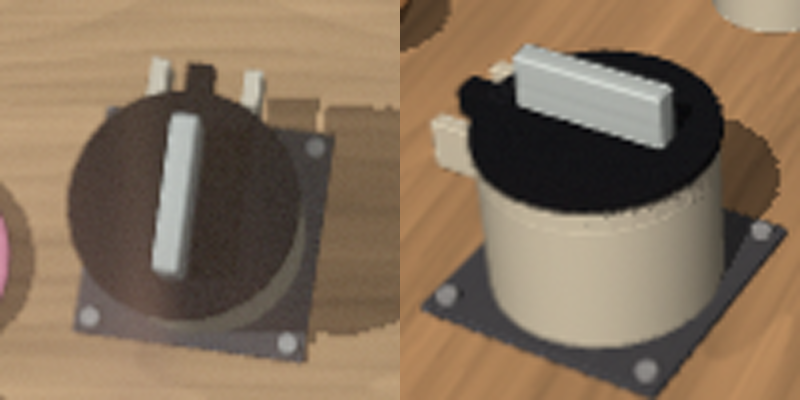

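The lid is down. The key (200,80) sits between the ears, the flange shows only 0.1° of tilt, and its top is at 0.1065 m. One last numeric check before handing in: bar height and yaw from both views, and the small pot.

```bash
python3 - <<'E'
from h import *
a=snap("top");b=snap("side")
T=lambda u,v:(195-.5+u*105/400,115-.5+v*105/400)
S=lambda u,v:(168-.5+(u-400)/4,190-.5+v/4)
k1,e1=tri(a,T(185,116),b,S(524,50));k2,e2=tri(a,T(168,270),b,S(666,92));d=k1-k2
print(k1,k2,e1,e2,'mid',(k1+k2)/2,'len',np.linalg.norm(d),'yaw',np.degrees(np.arctan2(d[1],d[0])),'tilt',np.degrees(np.arctan2(d[2],np.hypot(*d[:2]))))
im=a["color"][145:190,350:400].astype(int);l=np.argwhere((im.min(2)>110)&(im.max(2)-im.min(2)<18))[:,::-1]+[350,145]
print('small',np.median(deep(a,l),0));o=get_obs();print(o["time"],np.abs(o["qvel"]).max())
E
```

```text
[0.55661322 0.1396625  0.14039682] [0.47069404 0.1476356  0.13944526] 0.0018749349444207983 0.00016803561045854992 mid [0.51365363 0.14364905 0.13992104] len 0.08629356924895976 yaw -5.301725202268954 tilt 0.6318141859902067
small [ 0.52489353 -0.15428013  0.10964883]
8.7 0.012650656341846457
```

```bash
python3 -c "
from bench import ticket
print(ticket.close_job())"
```

```text
the job is handed in; nothing more can be done
None
```

The lid is seated: I gripped its bar, turned it 40° clockwise on the rim about the pot's axis, and opened the gripper so the key dropped into the notch. I then drew the arm clear and handed the job in at about 8.7 s.

- **Seating:** The last pictures show the key between the two ears. The flange tilt reads 0.1° by the depth image, and 0.6° along the bar from two views.
- **Height:** The flange top reads 0.1065 m against 0.108 m expected. The bar top reads 0.140 m against 0.142 m. Both read up to 2 mm low, which is about the calibration error.
- **Angle:** The bar's yaw reads -5.3° against the notch at -7°. That 1.7° difference is within the play and my pixel picking.
- **Forces:** The wrist force stayed below about 3 N at every reading.
- **Small pot:** It reads within 0.3 mm of where it started, so it has not moved.

I did not press down on the lid after releasing it, because the readings showed it flat.

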